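Find the charged grinding jar by its weight

ROBOT

A 6-joint arm with a two-finger parallel gripper is mounted at the origin on the work surface; the furniture and walls round the work are solid. World frame = base frame: x ahead of the robot, y to its left, z up, the work surface at z = 0. Lengths are in m, angles in rad, forces in N, time in s.
With the tool pointing down it reaches from about 0.25 to 0.775 m from the base axis. Payload 4 kg.
Tool frame: the origin (TCP) lies at the very end of the fingers, on their centre line; the grasp point (between the pads) lies 19 mm behind it; z points along the fingers, y is the line along which they close (so a half turn about z gives the same grasp; the last joint's range is limited). The gripper opens to 94 mm and grips with 3 to 60 N. Pads are 16 mm wide; open, the fingers measure 119 mm over their backs; the gripper's body (75 mm by 177 mm) begins 78 mm behind the grasp point.
Start: joints at [-1.312, 0.087, 1.371, -0, 1.684, -0.103], TCP at [0.195, -0.514, 0.168] pointing down, gripper open.
Joint ranges: [-3.1, 3.1], [-0.76, 2.03], [0.27, 2.55], [-1.08, 4.22], [0.17, 2.65], [-2.57, 2.57]. Speed limits (rad/s): [2.79, 2.79, 3.14, 3.14, 3.14, 3.14].

INTERFACE

Orientations are given as [roll, pitch, yaw] about the fixed x, y, z axes, in that order (R = Rz(yaw) Ry(pitch) Rx(roll)).
In Python, from bench import robot gives the robot as it stands. The module is installed in compiled form; this text tells all that it offers.
- The arm moves only by the tool move_arm, never from a script. Its argument "deltas" is one flat list of numbers, 7 for each row, row after row: the turn, a rotation vector about the tool's x, y, z in rad, then the shift along the tool's x, y, z in cm, then the closure, from -1 (fully open) to 1 (shut). A call has 1 to 8 rows; each row is the pose to reach, as a shift and turn from the pose commanded when the call began, along the tool's axes at that moment; what a row does not reach only later rows make up. A row lasts 1/10 s, in which the tool goes at most 50 mm and 8.59 degrees, less where a joint would pass 70% of its speed; a pose out of reach is approached as far as the arm can. A call with a gripper value outside its range is refused whole. The fingers move at their own pace and stop on an object; the grip force is fixed at half the most. Time passes only in rows, so rows that repeat a pose let the fingers close. It gives the time, the measured TCP pose, the force, the opening and the grip force at its end, in the units of the state.
- robot.get_obs(): the state, without advancing time (a new reading comes with each control period).
- robot.snapshot(name): name is "side" or "top"; returns a dict with "image" (400x640x3 uint8, red, green, blue), "depth" (400x640 float32, m along the optical axis (not along the pixel's ray), 0 where there is no reading), "fov_y" (degrees; the focal length in pixels is half the picture's height over the tangent of half this angle, whatever the lens; pixels are square), "cx", "cy" (the principal point, pixels), "origin" and "orientation" of the camera in the world. Camera axes: x right, y up, looking along -z (the intrinsics and any distortion apply to the point x, -y, -z); pixel columns grow to the right and rows downward; lengths in m; the calibration is good to about 2 mm. A picture is of the moment at which its call begins.
- robot.close_job(): hands the job in; it is judged then, once.
The state is a dict: "time": time; "joint_positions": joint angles; "qvel": joint speeds; "joint_torque": joint torques, N m; "tool_pos": TCP position; "ee_rot": TCP orientation; "wrist_force": force on the tool from outside, world axes, zero at the start; "wrist_torque": the same for the moment, N m; "width": finger opening in m; "finger_force": force on a finger pad.
Only numpy, scipy, OpenCV 4.12 (cv2) and the standard library are available. Lean on these libraries where they do the work, as an engineer would, in place of code of your own. Each camera call takes 0.05 s, during which the arm holds its last target. There are 200 camera calls.

TASK

Two identical closed steel grinding jars stand on the bench; one still has its steel charge inside and is clearly heavier. Lift each of them clear of the bench to find the heavier by its weight, then stand the heavier one upright in the square metal tray and leave the other one standing upright where it stood. Do not drop either.

Things in the scene. Friction and masses are not known exactly. Their poses are not given: they have to be found in the camera images.
- jar_1_center (a point): Closed upright cylindrical steel grinding jar with ribbed aluminium lid, 50 mm in diameter, straight-sided, 76 mm high; this point is on its axis, 38 mm above its underside; z up. Looks just like the other jar. One of the two, drawn anew each time, holds a steel charge and weighs at least 250 g more than the other, empty one; each weighs 0.25 to 0.9 kg.
- jar_2_center (a point): Closed upright cylindrical steel grinding jar with ribbed aluminium lid, 50 mm in diameter, straight-sided, 76 mm high; this point is on its axis, 38 mm above its underside; z up. Looks just like the other jar. One of the two, drawn anew each time, holds a steel charge and weighs at least 250 g more than the other, empty one; each weighs 0.25 to 0.9 kg.
- tray: Shallow open square aluminium tray fixed to the bench, 110 x 110 mm outside, walls 4 mm thick and 15 mm high over all, floor 4 mm thick, 102 x 102 mm inside; origin at the centre of its underside (on the bench), x and y along its sides, z up.
Things that resemble listed ones, but are neither listed nor needed, are in the scene too. Leave any orange look-alike of the part that bears jar_2_center alone.

How it is judged:
On the way:
1. the lighter jar is lifted clear of the bench by 20 mm or more (the other one, still standing, is then the one that weighs over 4.7 N) (((height (world z) of jar_1_center above 0.058 m and height (world z) of jar_2_center below 0.047 m and contact force between jar_2 and the fingers below 0.1 N and contact force between jar_2 and anything else above 4.7 N) or (height (world z) of jar_2_center above 0.058 m and height (world z) of jar_1_center below 0.047 m and contact force between jar_1 and the fingers below 0.1 N and contact force between jar_1 and anything else above 4.7 N))), for 0.2 s.
At the end, for the whole second after the job is handed in: The heavier jar (it presses on the tray with over 4.7 N) stands upright (within 7 degrees) on the tray's floor, inside its walls; the lighter one stands upright on the bench within 30 mm of where it stood at the start; both are at rest (((x of jar_1_center in the frame of tray between -0.035 and 0.035 m and y of jar_1_center in the frame of tray between -0.035 and 0.035 m and contact force between jar_1 and tray above 4.7 N and height (world z) of jar_1_center between 0.036 and 0.047 m and angle between each of jar_1_center, jar_2_center's own z axis and vertical below 0.12 rad and distance of jar_2_center from where it was at the start of the episode below 0.03 m and linear speed of each of jar_1, jar_2 below 0.02 m/s) or (x of jar_2_center in the frame of tray between -0.035 and 0.035 m and y of jar_2_center in the frame of tray between -0.035 and 0.035 m and contact force between jar_2 and tray above 4.7 N and height (world z) of jar_2_center between 0.036 and 0.047 m and angle between each of jar_2_center, jar_1_center's own z axis and vertical below 0.12 rad and distance of jar_1_center from where it was at the start of the episode below 0.03 m and linear speed of each of jar_2, jar_1 below 0.02 m/s))); the robot touches nothing.
It fails at once if a grinding jar is dropped (moving downward freely, out of the fingers, faster than 0.7 m/s, a fall of some 25 mm) (linear speed of jar_1 above 0.7 m/s and contact force between the fingers and jar_1 below 0.1 N).
It fails at once if a grinding jar is dropped (moving downward freely, out of the fingers, faster than 0.7 m/s, a fall of some 25 mm) (linear speed of jar_2 above 0.7 m/s and contact force between the fingers and jar_2 below 0.1 N).
It also fails if it takes over 64 s, if anything falls off the work surface, if the arm or the gripper's body presses on something with over 40 N, if the wrist force passes 120 N, or if a joint passes its speed limit or range.

## Working session

There is one attempt and no reset: what is moved stays moved. The work goes in short steps, Python scripts to look and compute and a tool call to move; the robot and the scene stay as the last step left them, time stands still between calls to the robot, and variables do not carry over. Pictures are saved under pics/ and viewed, at most 10 in all, crops included, and the job is handed in when it is done.

Besides the shell and the picture viewer there is one more tool, called after "Call:" in YAML: its name, and indented under it one key for each argument. move_arm: Moves the arm, as the interface text tells. Its arguments: {"type":"object","properties":{"deltas":{"type":"array","items":{"type":"number"}}},"required":["deltas"]}

```bash
mkdir -p pics; cat > h.py <<'E'
import numpy as np, cv2
from bench import robot
def snap(n):
    return robot.snapshot(n)
def world(s,u,v,d=None):
    f=200/np.tan(np.radians(s['fov_y'])/2)
    u=np.asarray(u,float);v=np.asarray(v,float)
    d=s['depth'][v.astype(int),u.astype(int)] if d is None else d
    p=np.stack([(u-s['cx'])/f*d,-(v-s['cy'])/f*d,-d*np.ones_like(u)],-1)
    from scipy.spatial.transform import Rotation as R
    o=np.asarray(s['orientation'],float)
    M=o if o.shape==(3,3) else (R.from_euler('xyz',o) if o.size==3 else R.from_quat(o)).as_matrix()
    return p@M.T+np.asarray(s['origin'])
E
python3 - <<'E'
from h import *
for n in('top','side'):
    s=snap(n); cv2.imwrite(f'pics/{n}1.png',s['image'][...,::-1])
    print(n,{k:v for k,v in s.items() if k not in('image','depth')}, world(s,[320],[200]), (s['depth']>0).mean())
print(robot.get_obs())
E
```

```text
top {'fov_y': 52.546427543885535, 'cx': 316.2133068208183, 'cy': 196.50150465228538, 'origin': array([ 0.40752221, -0.12324907,  1.00941514]), 'orientation': array([ 0.10786225,  0.01646607, -1.55546544])} [[ 0.50772773 -0.11458273  0.00163806]] 0.9961171875
side {'fov_y': 56.53751053403356, 'cx': 319.80118650181475, 'cy': 202.84357698932638, 'origin': array([ 0.55911753, -0.76482406,  0.586939  ]), 'orientation': array([ 0.91343155, -0.00636012,  0.04498752])} [[ 0.52853964  0.0092082  -0.00157564]] 0.99604296875
{'time': 0.1, 'joint_positions': array([-1.31209376e+00,  8.78742306e-02,  1.37207984e+00, -8.72992785e-06,
        1.68361557e+00, -1.03108381e-01]), 'qvel': array([-1.40221620e-03, -2.21901175e-03, -3.44073444e-03, -5.27011725e-05,
       -2.06333786e-04,  1.81620693e-03]), 'joint_torque': array([ 1.83276730e-03, -3.41252875e+01, -3.03300583e+01,  7.19882967e-02,
        3.05083115e-02, -1.05864146e-04]), 'tool_pos': array([ 0.19452481, -0.51384401,  0.16693687]), 'ee_rot': array([-3.13962527e+00, -1.94852515e-04,  3.61809778e-01]), 'wrist_force': array([ 0.34534883, -0.01746788, -0.31423303]), 'wrist_torque': array([-0.04585395, -0.0439236 , -0.01474292]), 'finger_force': 0.0, 'width': 0.09380862020414583}
```

View pics/top1.png

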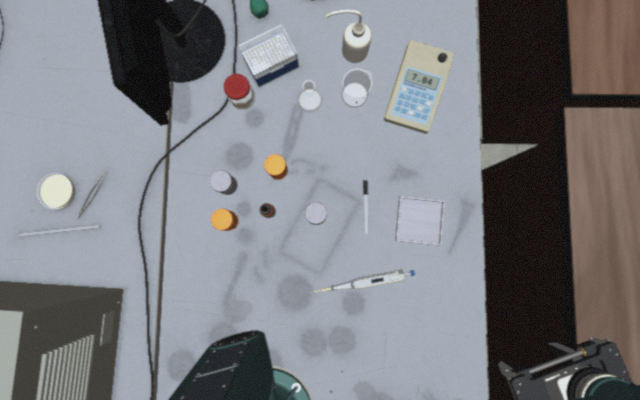

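View pics/side1.png

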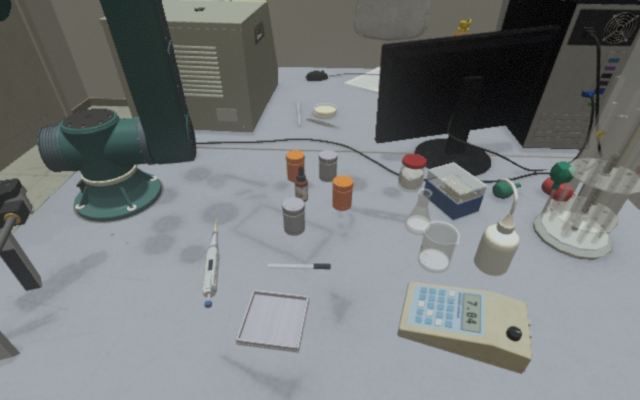

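The top view shows the grey jars at (222,181) and (316,213), orange look-alikes at (275,166) and (222,219), a dark bottle at (267,210), and the tray at (419,220).

```bash
python3 - <<'E'
from h import *
s=snap('top')
v,u=np.mgrid[0:400,0:640]
P=world(s,u,v)
Z=P[...,2]
for name,(a,b) in dict(j1=(222,181),j2=(316,213),o1=(275,166),o2=(222,219),b=(267,210)).items():
    w=(abs(u-a)<25)&(abs(v-b)<25)
    top=np.median(Z[b-2:b+3,a-2:a+3]); m=(w&(abs(Z-top)<.006)).astype(np.uint8)
    n,l,st,c=cv2.connectedComponentsWithStats(m); k=l[b,a]
    q=P[l==k]; print(name,top,q.mean(0),np.ptp(q[:,:2],axis=0),c[k])
w=(u>385)&(u<455)&(v>185)&(v<255)
m=(w&(Z>.009)&(Z<.03)).astype(np.uint8)
pts=P[m>0][:,:2]; r=cv2.minAreaRect((pts*1000).astype(np.float32)); print('tray',r,m.sum(), 'floor',Z[220,419],'bench',Z[230,370])
s2=snap('side')
v,u=np.mgrid[0:400,0:640]; P=world(s2,u,v); 
for a,b in((293,206),(328,156)):
    w=(abs(u-a)<16)&(abs(v-b)<12); q=P[w]; q=q[(q[:,2]>.068)&(q[:,2]<.085)]; print('side',np.median(q,0),q.min(0),q.max(0))
w=(u>230)&(u<320)&(v>285)&(v<355); q=P[w]; q=q[(q[:,2]>.009)&(q[:,2]<.03)]; print(cv2.minAreaRect((q[:,:2]*1000).astype(np.float32)))
E
```

```text
j1 0.07735888216534448 [0.54233049 0.11749309 0.07659404] [0.05001925 0.04957491] [220.60821918 180.72876712]
j2 0.07556376591261005 [ 0.47080138 -0.10567033  0.07622921] [0.04876042 0.04885337] [315.67750678 212.67750678]
o1 0.07676790675430112 [ 0.58238175 -0.00805083  0.07640519] [0.05061729 0.04747049] [274.71866295 164.48746518]
o2 0.07696431078114596 [0.45311744 0.11152272 0.07685837] [0.04880145 0.04957903] [221.5799458  218.96747967]
b 0.07882084867062311 [0.4772319  0.00952836 0.07749655] [0.02093252 0.02092892] [265.87234043 209.14893617]
tray ((460.3676452636719, -360.5315856933594), (110.28404235839844, 110.08821105957031), 84.61115264892578) 331 floor 0.00021517912686896956 bench -0.001486578804853922
side [ 0.47224315 -0.1119339   0.07552741] [ 0.44790017 -0.13287371  0.06801431] [ 0.49706558 -0.08195986  0.0782469 ]
side [0.54313382 0.10942555 0.07522042] [0.51780747 0.0896346  0.06801989] [0.56696178 0.13937514 0.07811861]
((460.9189453125, -361.5602722167969), (113.38594818115234, 110.35770416259766), 84.58934783935547)
```

Call:
move_arm:
  deltas: [0,0,0,1,-0.7,0,-1,0,0,0,4,-2.8,0,-1,0,0,0,7.5,-5.3,0,-1,0,0,0,11.5,-8.1,0,-1,0,0,0,15.5,-10.9,0,-1,0,0,0,19.5,-13.7,0,-1,0,0,0,23.5,-16.5,0,-1,0,0,0,27.5,-19.4,0,-1]

```text
time: 1.0
tool_pos: [0.3839, -0.2331, 0.1682]
ee_rot: [3.141, -0.001, 0.362]
wrist_force: [0.0, 0.1, 0.1]
width: 0.0941
finger_force: 0.0
```

Call:
move_arm:
  deltas: [0,0,0,4,-2.8,0,-1,0,0,0,8,-5.6,0,-1,0,0,0,11,-7.8,0,-1,0,0,0,12.4,-8.7,0,-1,0,0,0,12.8,-9,0,-1,0,0,0,12.8,-9,0,-1]

```text
time: 1.6
tool_pos: [0.4709, -0.1054, 0.1679]
ee_rot: [-3.142, 0.0, 0.363]
wrist_force: [-0.4, -0.3, -0.1]
width: 0.094
finger_force: 0.0
```

```bash
cat >> h.py <<'E'
from scipy.spatial.transform import Rotation as R
def go(t):
    o=robot.get_obs(); M=R.from_euler('xyz',o['ee_rot']).as_matrix()
    print('t',o['time'],'pos',o['tool_pos'].round(4),'rpy',o['ee_rot'].round(4),'w',round(o['width'],4),'F',o['wrist_force'].round(2),'T',o['wrist_torque'].round(2))
    print('delta cm',(M.T@(np.array(t)-o['tool_pos'])*100).round(2))
E
python3 -c "
from h import *
go([.471,-.107,.025])
cv2.imwrite('pics/top2.png',cv2.resize(snap('top')['image'][130:300,180:460,::-1],None,fx=2.8,fy=2.8))"
```

```text
t 1.6 pos [ 0.4709 -0.1054  0.1679] rpy [-3.1416e+00  5.0000e-04  3.6340e-01] w 0.094 F [-0.41 -0.34 -0.07] T [-0.01 -0.01  0.02]
delta cm [-0.04  0.15 14.29]
```

View pics/top2.png

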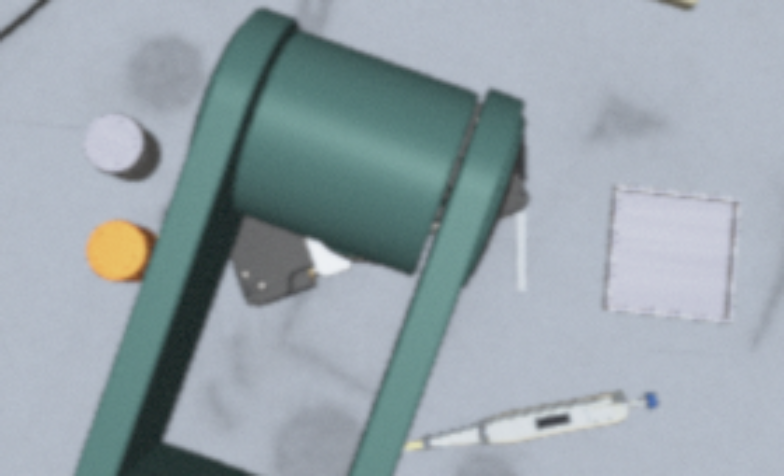

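The arm hides jar 2 in this crop; jar 1 (117,143) and the tray (672,253) are unmoved. The TCP matches the measured axis to 1–2 mm, so I go down.

Call:
move_arm:
  deltas: [0,0,0,0,0.1,1,-1,0,0,0,0,0.1,3.5,-1,0,0,0,0,0.1,6.5,-1,0,0,0,0,0.1,9.5,-1,0,0,0,0,0.1,12,-1,0,0,0,0,0.1,13.7,-1,0,0,0,0,0.1,14.2,-1,0,0,0,0,0.1,14.2,-1]

```text
time: 2.45
tool_pos: [0.4702, -0.1076, 0.0249]
ee_rot: [-3.14, 0.002, 0.36]
wrist_force: [0.5, -0.2, 0.5]
width: 0.0942
finger_force: 0.0
```

Call:
move_arm:
  deltas: [0,0,0,0,0,0,1,0,0,0,0,0,0,1,0,0,0,0,0,0,1,0,0,0,0,0,0,1,0,0,0,0,0,0,1,0,0,0,0,0,0,1,0,0,0,0,0,0,1,0,0,0,0,0,0,1]

```text
time: 3.25
tool_pos: [0.4714, -0.1069, 0.0261]
ee_rot: [-3.141, -0.0, 0.362]
wrist_force: [-0.5, 0.9, 1.2]
width: 0.049
finger_force: 30.0
```

Gripped at 49–50 mm. Lifting 50 mm and weighing.

Call:
move_arm:
  deltas: [0,0,0,0,0,-0.5,1,0,0,0,0,0,-1.5,1,0,0,0,0,0,-2.5,1,0,0,0,0,0,-3.5,1,0,0,0,0,0,-4.5,1,0,0,0,0,0,-5,1,0,0,0,0,0,-5,1,0,0,0,0,0,-5,1]

```text
time: 4.05
tool_pos: [0.4713, -0.1071, 0.0759]
ee_rot: [-3.142, 0.0, 0.362]
wrist_force: [0.6, 0.3, -7.0]
width: 0.0493
finger_force: 30.0
```

Call:
move_arm:
  deltas: [0,0,0,0,0,0,1,0,0,0,0,0,0,1,0,0,0,0,0,0,1,0,0,0,0,0,0,1]

```text
time: 4.45
tool_pos: [0.4713, -0.107, 0.0757]
ee_rot: [-3.141, 0.0, 0.362]
wrist_force: [-0.8, 0.1, -7.5]
width: 0.0493
finger_force: 30.0
```

```bash
python3 -c "
from h import *
go([.471,-.107,.026])
s=snap('side');cv2.imwrite('pics/side2.png',cv2.resize(s['image'][100:280,180:420,::-1],None,fx=3,fy=3));go([.471,-.107,.026])"
```

```text
t 4.45 pos [ 0.4713 -0.107   0.0757] rpy [-3.1413e+00  4.0000e-04  3.6180e-01] w 0.0493 F [-0.84  0.14 -7.45] T [-0.01 -0.01 -0.02]
delta cm [-0.02 -0.01  4.97]
t 4.5 pos [ 0.4713 -0.1071  0.0758] rpy [-3.1414e+00  3.0000e-04  3.6180e-01] w 0.0491 F [ 0.01  0.73 -6.05] T [-0.03  0.   -0.02]
delta cm [-0.02 -0.02  4.98]
```

View pics/side2.png

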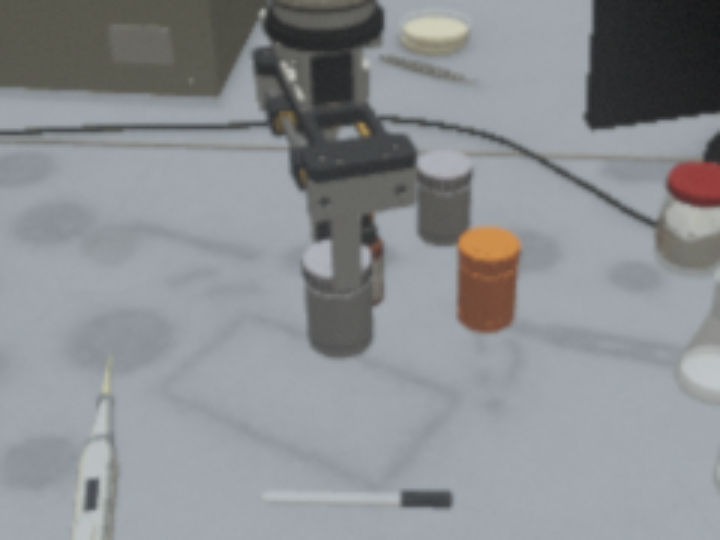

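Jar 2 hangs upright in the fingers, at (340,300) in the crop. It weighs about 7 N; if it were the lighter one, the other would be over 0.9 kg, so it is almost surely the heavy one. I'll stand it in the tray, then lift jar 1 to confirm.

Call:
move_arm:
  deltas: [0,0,0,-0.3,0.7,0,1,0,0,0,-0.9,2.1,0,1,0,0,0,-1.8,4.2,0,1,0,0,0,-2.7,6.3,0,1,0,0,0,-3.6,8.4,0,1,0,0,0,-4.5,10.5,0,1,0,0,0,-5.4,12.6,0,1,0,0,0,-6.3,14.7,0,1]

```text
time: 5.3
tool_pos: [0.4639, -0.2694, 0.0759]
ee_rot: [3.141, 0.001, 0.361]
wrist_force: [0.6, 0.4, -6.9]
width: 0.0493
finger_force: 30.0
```

Call:
move_arm:
  deltas: [0,0,0,-0.9,2.1,0,1,0,0,0,-1.8,4.2,0,1,0,0,0,-2.7,6.3,0,1,0,0,0,-3.3,7.7,0,1,0,0,0,-3.6,8.4,0,1,0,0,0,-3.7,8.6,0,1,0,0,0,-3.7,8.6,0,1,0,0,0,-3.7,8.6,0,1]

```text
time: 6.1
tool_pos: [0.4605, -0.3595, 0.076]
ee_rot: [-3.141, -0.0, 0.363]
wrist_force: [1.2, -0.2, -6.9]
width: 0.0492
finger_force: 30.0
```

```bash
python3 -c "
from h import *
go([.4605,-.361,.030])
s=snap('side');cv2.imwrite('pics/side3.png',cv2.resize(s['image'][180:380,180:420,::-1],None,fx=3,fy=3))"
```

```text
t 6.1 pos [ 0.4605 -0.3595  0.076 ] rpy [-3.141e+00 -2.000e-04  3.627e-01] w 0.0492 F [ 1.25 -0.16 -6.9 ] T [-0.01  0.    0.05]
delta cm [-0.05  0.14  4.6 ]
```

View pics/side3.png

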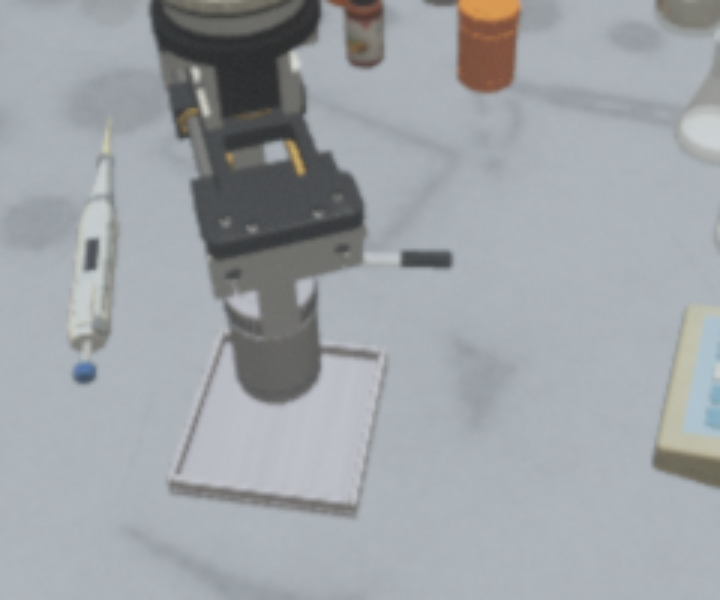

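The jar is above the tray, which spans roughly (170–385, 335–515) in the crop; its offset toward the far side fits the 50 mm height. Lowering.

Call:
move_arm:
  deltas: [0,0,0,0,0.1,0.6,1,0,0,0,0,0.1,1.6,1,0,0,0,0,0.1,2.6,1,0,0,0,0,0.1,3.5,1,0,0,0,0,0.1,4,1,0,0,0,0,0.1,4.3,1,0,0,0,0,0.1,4.5,1,0,0,0,0,0.1,4.5,1]

```text
time: 6.95
tool_pos: [0.4608, -0.3614, 0.031]
ee_rot: [3.141, -0.0, 0.362]
wrist_force: [-0.5, 0.0, -6.3]
width: 0.0491
finger_force: 30.0
```

Call:
move_arm:
  deltas: [0,0,0,0,0,0.05,1,0,0,0,0,0,0.1,1,0,0,0,0,0,0.1,1]

```text
time: 7.25
tool_pos: [0.4608, -0.3615, 0.0303]
ee_rot: [3.141, -0.0, 0.362]
wrist_force: [0.3, 0.2, -7.1]
width: 0.0491
finger_force: 30.0
```

Call:
move_arm:
  deltas: [0,0,0,0,0,0.05,1,0,0,0,0,0,0.1,1,0,0,0,0,0,0.1,1]

```text
time: 7.55
tool_pos: [0.4609, -0.3615, 0.0302]
ee_rot: [3.141, -0.0, 0.362]
wrist_force: [-1.7, 1.0, 0.0]
width: 0.0493
finger_force: 30.0
```

Seated: the wrist force is down to 0. Releasing and rising.

Call:
move_arm:
  deltas: [0,0,0,0,0,0,-1,0,0,0,0,0,0,-1,0,0,0,0,0,0,-1,0,0,0,0,0,0,-1,0,0,0,0,0,0,-1,0,0,0,0,0,0,-1,0,0,0,0,0,0,-1,0,0,0,0,0,0,-1]

```text
time: 8.35
tool_pos: [0.4607, -0.3614, 0.0289]
ee_rot: [3.142, 0.0, 0.362]
wrist_force: [-0.7, -0.4, -0.1]
width: 0.0943
finger_force: 0.0
```

Call:
move_arm:
  deltas: [0,0,0,0,0,-1,-1,0,0,0,0,0,-3,-1,0,0,0,0,0,-6,-1,0,0,0,0,0,-9,-1,0,0,0,0,0,-12,-1,0,0,0,0,0,-13.5,-1,0,0,0,0,0,-14,-1,0,0,0,0,0,-14,-1]

```text
time: 9.15
tool_pos: [0.4608, -0.3614, 0.1692]
ee_rot: [3.141, -0.0, 0.362]
wrist_force: [0.4, -0.4, 0.6]
width: 0.0938
finger_force: 0.0
```

```bash
python3 -c "
from h import *
go([.5425,.116,.17])
s=snap('side');cv2.imwrite('pics/side4.png',cv2.resize(s['image'][180:380,180:420,::-1],None,fx=3,fy=3))"
```

```text
t 9.15 pos [ 0.4608 -0.3614  0.1692] rpy [ 3.141e+00 -2.000e-04  3.618e-01] w 0.0938 F [ 0.4  -0.35  0.59] T [-0.02  0.01  0.01]
delta cm [ 24.54 -41.76  -0.1 ]
```

View pics/side4.png

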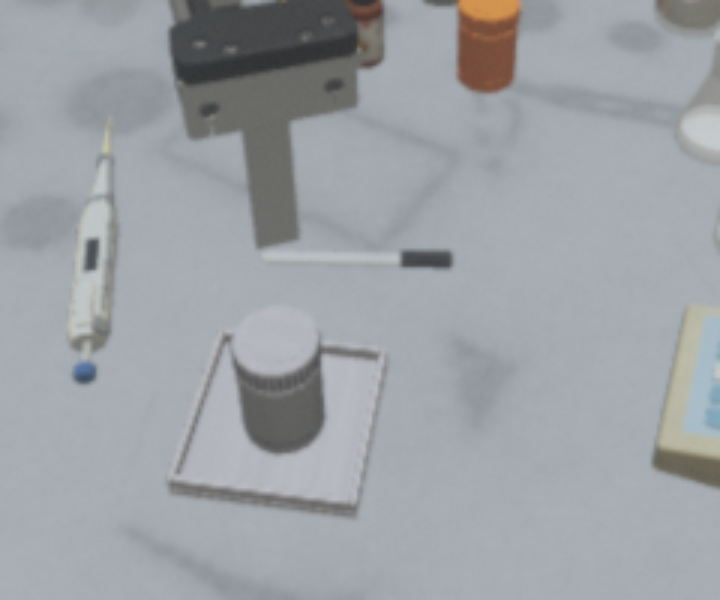

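Jar 2 stands upright near the middle of the tray, its base at about (283,430) with the tray spanning 170–385. On to jar 1: shift (24.5, −41.8) cm.

Call:
move_arm:
  deltas: [0,0,0,0.8,-1.4,0,-1,0,0,0,2.2,-3.8,0,-1,0,0,0,4.2,-7.1,0,-1,0,0,0,6.2,-10.5,0,-1,0,0,0,8.2,-14,0,-1,0,0,0,10.2,-17.4,0,-1,0,0,0,12.2,-20.8,0,-1,0,0,0,14.2,-24.2,0,-1]

```text
time: 10.0
tool_pos: [0.5067, -0.0818, 0.1673]
ee_rot: [-3.139, 0.002, 0.362]
wrist_force: [0.2, 0.2, -0.5]
width: 0.094
finger_force: 0.0
```

Call:
move_arm:
  deltas: [0,0,0,2,-3.4,0,-1,0,0,0,4,-6.8,0,-1,0,0,0,6,-10.2,0,-1,0,0,0,8,-13.6,0,-1,0,0,0,9.6,-16.4,0,-1,0,0,0,10.3,-17.6,0,-1,0,0,0,10.3,-17.6,0,-1,0,0,0,10.3,-17.6,0,-1]

```text
time: 10.8
tool_pos: [0.5413, 0.1156, 0.1682]
ee_rot: [3.141, 0.002, 0.362]
wrist_force: [-0.1, -0.7, -0.1]
width: 0.0943
finger_force: 0.0
```

```bash
python3 -c "
from h import *
go([.5425,.116,.025])"
```

```text
t 10.8 pos [0.5413 0.1156 0.1682] rpy [3.141e+00 1.800e-03 3.617e-01] w 0.0943 F [-0.15 -0.66 -0.09] T [ 0.02 -0.03 -0.02]
delta cm [ 0.16 -0.   14.32]
```

Call:
move_arm:
  deltas: [0,0,0,0.1,0,1,-1,0,0,0,0.1,0,3.5,-1,0,0,0,0.1,0,6.5,-1,0,0,0,0.1,0,9.5,-1,0,0,0,0.1,0,12,-1,0,0,0,0.1,0,13.7,-1,0,0,0,0.1,0,14.2,-1,0,0,0,0.1,0,14.2,-1]

```text
time: 11.6
tool_pos: [0.542, 0.1155, 0.0258]
ee_rot: [-3.141, 0.002, 0.36]
wrist_force: [-0.3, 0.2, -0.1]
width: 0.0939
finger_force: 0.0
```

Call:
move_arm:
  deltas: [0,0,0,0,0,0,1,0,0,0,0,0,0,1,0,0,0,0,0,0,1,0,0,0,0,0,0,1,0,0,0,0,0,0,1,0,0,0,0,0,0,1,0,0,0,0,0,0,1,0,0,0,0,0,0,1]

```text
time: 12.4
tool_pos: [0.5429, 0.1167, 0.0271]
ee_rot: [3.141, -0.0, 0.362]
wrist_force: [-0.5, 0.7, 1.2]
width: 0.0495
finger_force: 30.0
```

Call:
move_arm:
  deltas: [0,0,0,0,0,-0.5,1,0,0,0,0,0,-1.5,1,0,0,0,0,0,-2.5,1,0,0,0,0,0,-3.5,1,0,0,0,0,0,-4.5,1,0,0,0,0,0,-5,1,0,0,0,0,0,-5,1,0,0,0,0,0,-5,1]

```text
time: 13.2
tool_pos: [0.5427, 0.1166, 0.0769]
ee_rot: [3.142, 0.0, 0.362]
wrist_force: [-0.0, 0.1, -3.8]
width: 0.0491
finger_force: 30.0
```

Call:
move_arm:
  deltas: [0,0,0,0,0,0,1,0,0,0,0,0,0,1,0,0,0,0,0,0,1,0,0,0,0,0,0,1]

```text
time: 13.6
tool_pos: [0.5427, 0.1166, 0.0766]
ee_rot: [-3.142, 0.001, 0.362]
wrist_force: [0.2, -0.2, -3.1]
width: 0.0491
finger_force: 30.0
```

```bash
python3 -c "
from h import *
go([.5425,.116,.025])
s=snap('side');cv2.imwrite('pics/side5.png',cv2.resize(s['image'][60:360,180:420,::-1],None,fx=2,fy=2));go([.5425,.116,.026])"
```

```text
t 13.6 pos [0.5427 0.1166 0.0766] rpy [-3.1415e+00  5.0000e-04  3.6180e-01] w 0.0491 F [ 0.15 -0.23 -3.07] T [-0.04  0.   -0.02]
delta cm [-0.04  0.05  5.16]
t 13.65 pos [0.5427 0.1166 0.0768] rpy [3.1416e+00 3.0000e-04 3.6180e-01] w 0.0492 F [ 0.42 -0.18 -3.29] T [ 0.01 -0.   -0.02]
delta cm [-0.04  0.05  5.08]
```

View pics/side5.png

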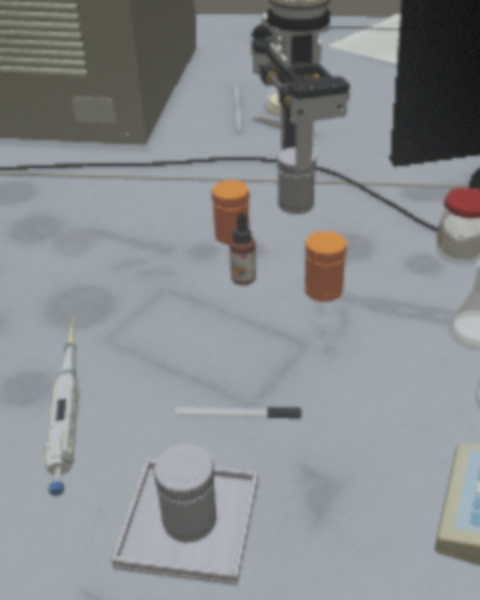

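Jar 1 hangs upright in the fingers at (296,183) and weighs about 3.3 N against 6.9 N, so jar 2 in the tray is the heavier. Setting jar 1 back down.

Call:
move_arm:
  deltas: [0,0,0,0,0,0.6,1,0,0,0,0,0,1.6,1,0,0,0,0,0,2.6,1,0,0,0,0,0,3.6,1,0,0,0,0,0,4.3,1,0,0,0,0,0,4.7,1,0,0,0,0,0,4.9,1,0,0,0,0,0,4.9,1]

```text
time: 14.45
tool_pos: [0.5429, 0.1167, 0.0279]
ee_rot: [3.142, 0.0, 0.362]
wrist_force: [0.6, 0.4, -3.4]
width: 0.0493
finger_force: 30.0
```

Call:
move_arm:
  deltas: [0,0,0,0,0,0.05,1,0,0,0,0,0,0.1,1,0,0,0,0,0,0.1,1]

```text
time: 14.75
tool_pos: [0.5431, 0.1167, 0.0273]
ee_rot: [3.141, -0.001, 0.362]
wrist_force: [0.3, -0.6, -2.4]
width: 0.0493
finger_force: 30.0
```

Call:
move_arm:
  deltas: [0,0,0,0,0,0.05,1,0,0,0,0,0,0.05,1,0,0,0,0,0,0.05,1]

```text
time: 15.05
tool_pos: [0.5431, 0.1167, 0.0271]
ee_rot: [3.141, -0.001, 0.362]
wrist_force: [-0.9, -0.2, 0.2]
width: 0.0489
finger_force: 30.0
```

Call:
move_arm:
  deltas: [0,0,0,0,0,0,-1,0,0,0,0,0,0,-1,0,0,0,0,0,0,-1,0,0,0,0,0,0,-1,0,0,0,0,0,0,-1,0,0,0,0,0,0,-1,0,0,0,0,0,0,-1,0,0,0,0,0,0,-1]

```text
time: 15.85
tool_pos: [0.5428, 0.1166, 0.0264]
ee_rot: [3.142, 0.0, 0.362]
wrist_force: [-0.6, 0.1, 0.2]
width: 0.094
finger_force: 0.0
```

Call:
move_arm:
  deltas: [0,0,0,0,0,-1,-1,0,0,0,0,0,-3,-1,0,0,0,0,0,-6,-1,0,0,0,0,0,-9,-1,0,0,0,0,0,-12,-1,0,0,0,0,0,-13.5,-1,0,0,0,0,0,-14,-1,0,0,0,0,0,-14,-1]

```text
time: 16.65
tool_pos: [0.5429, 0.1167, 0.1666]
ee_rot: [3.141, -0.0, 0.362]
wrist_force: [-0.4, -0.3, 0.4]
width: 0.094
finger_force: 0.0
```

```bash
python3 -c "
from h import *
s=snap('side');cv2.imwrite('pics/side6.png',cv2.resize(s['image'][60:360,180:420,::-1],None,fx=2,fy=2));go([.5425,.116,.026])
v,u=np.mgrid[0:400,0:640]; P=world(s,u,v)
for x,y in((.5425,.117),(.461,-.361)):
    q=P[(np.hypot(P[...,0]-x,P[...,1]-y)<.04)&(P[...,2]>.07)&(P[...,2]<.09)]; print((q.min(0)+q.max(0))/2,np.median(q,0))"
```

```text
t 16.7 pos [0.5423 0.1166 0.1654] rpy [-3.1412e+00  1.7000e-03  3.6180e-01] w 0.094 F [ 0.52 -0.47 -0.55] T [-0.01 -0.01  0.01]
delta cm [ 0.02  0.07 13.94]
[0.54354686 0.11538206 0.0747966 ] [0.54440264 0.10967592 0.07539996]
[ 0.46200997 -0.36238753  0.07619208] [ 0.46228517 -0.36582131  0.07975398]
```

View pics/side6.png

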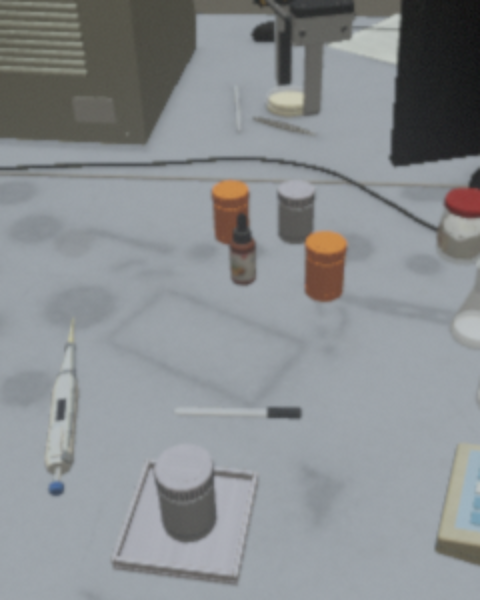

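Jar 1 stands upright where it was, at (296,210). Jar 2 stands in the tray at (187,490), and the gripper is clear of both.

```bash
python3 -c "
from bench import robot
print(robot.close_job())"
```

```text
the job is handed in; nothing more can be done
None
```

I lifted and weighed both jars: jar 2 (about 6.9 N, against 3.3 N for jar 1) now stands upright in the tray, jar 1 is back where it stood, and the job is handed in; no verdict was returned.

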